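# Load a flask into the shaker and set its speed selector

## Task

Stand the loose culture flask upright in the shaker's one empty spring clamp, pressing it gently down between the prongs until it sits flat on the clamp's base, and let go of it. Then turn the speed selector clockwise from off by two clicks, to the second speed mark. Do not disturb the flasks already loaded or the Petri dish, and do not drop or slam the flask.

Things in the scene. Friction and masses are not known exactly. Their poses are not given: they have to be found in the camera images.
- flask: The flask to load: conical, amber glass, white stopper, about 0.2 kg, standing on the bench left of the shaker. Round about z (up); origin: centre of its underside. Base 67 mm across, lower edge rounded, straight for 8 mm, then a cone up to a straight neck 28 mm across at 76 to 111 mm; lip 33 mm across to 116 mm; stopper 31 mm across, top at 130 mm. Grip the neck from above, about 98 mm up.
- empty_clamp: The empty clamp: steel disc 82 mm across, with four sprung steel prongs at 45 degrees to its x and y that swing outward. Heights above the seat: inside they lean in to a waist 59 mm across at 30 mm and flare to 72 mm at the tips, 43 mm up. Axes as the shaker's; origin: centre of the disc's underside, on the platform 86 mm above the bench.
- empty_clamp_seat (a point): Centre of the disc's upper face, 3 mm above the clamp's origin, where the flask's underside comes to rest. The flask's base first rests on the flared prong tips (about 36 mm above the seat); pushed down with 4 to 6 N beyond its own weight it spreads the prongs, which close again round the cone without gripping it. Seated, the base has about 1.5 mm of play all round.
- shaker: Orbital shaker, off at the mains, fixed: white housing 260 mm (x) by 380 mm (y), 70 mm high. Origin: centre of its underside, z up. On its +y part, centred at y = +60 mm, a square platform, 240 mm, top 86 mm above the bench, with four like clamps at x = -55 or 55, y = 5 or 115 mm: three hold flasks, one (any) is empty. On its -y part a console with the selector. The platform does not move.
- selector (a joint): Speed selector angle, rad: 0 at off (the start), growing clockwise seen from above. It clicks every 0.628 (36 degrees): first speed 0.628, second 1.257, third 1.885 (end stop). Each click is a torque bump of about 0.06 N m; let go between two clicks, it springs to the nearer. On the console a small ring marks off and three bars of growing length the speeds.
- selector_grip (a point): On the selector's vertical axis (shaker x = -20, y = -145 mm), 98.5 mm above the bench, at grip height. A black disc 50 mm across carries a bar 46 mm long, 13 thick, 30 high, to be pinched across its thickness from above. Bar top 8 mm above this point, disc top 22 mm below, console 28 mm below. x axis: along the bar to its white-line end; at off, the shaker's +x. It turns with the bar.
- flask_a: 125 ml conical culture flask of amber glass with a white stopper, the same in shape and size as flask, standing in another clamp of the shaker; leave it alone. Origin: centre of its underside, z up
- flask_b: 125 ml conical culture flask of amber glass with a white stopper, the same in shape and size as flask, standing in another clamp of the shaker; leave it alone. Origin: centre of its underside, z up
- flask_c: 125 ml conical culture flask of amber glass with a white stopper, the same in shape and size as flask, standing in another clamp of the shaker; leave it alone. Origin: centre of its underside, z up
- dish: Closed Petri dish of clear plastic, 90 mm in diameter, 16 mm high, lying on the bench; leave it alone. Origin: centre of its underside, z up.
Mind the look-alikes: they are no part of the job. What is shaped like the flask but turquoise is not meant.

How it is judged:
By the outcome, as a careful person would: the job done as asked, in the order asked, and still so for the second after the job is handed in, with the robot touching nothing.
It also fails if it takes over 64 s, if anything falls off the work surface, if the arm or the gripper's body presses on something with over 40 N, if the wrist force passes 120 N, or if a joint passes its speed limit or range.

## Robot

A 6-joint arm with a two-finger parallel gripper is mounted at the origin on the work surface. World frame = base frame: x ahead of the robot, y to its left, z up, the work surface at z = 0. Lengths are in m, angles in degrees, forces in N, time in s.
With the tool pointing down it reaches from about 0.375 to 0.9 m from the base axis. Payload 3.1 kg.
Tool frame: the origin (TCP) lies at the very end of the fingers, on their centre line; the grasp point (between the pads) lies 19 mm behind it (bot.hold_point_z is the z of the grasp point in the tool frame, in m); z points along the fingers, y is the line along which they close (so a half turn about z gives the same grasp; the last joint's range is limited). The gripper opens to 87 mm and grips with 3 to 60 N. Pads are 19 mm wide; open, the fingers measure 117 mm over their backs; the gripper's body (75 mm by 190 mm) begins 51 mm behind the grasp point.
Start: joints at [56.121, 30.224, 82.088, -0, 67.689, -10.227], TCP at [0.251, 0.572, 0.223] pointing down, gripper open.
Joint ranges: [-176.69, 176.69], [-43.24, 126.21], [12.49, 139.97], [-82, 262], [0, 151.66], [-163.58, 163.58]. Speed limits (degrees/s): [159.86, 159.86, 180, 180, 180, 180].

## Interface

Orientations are given as a 3x3 rotation matrix whose columns are the frame's x, y, z axes.
In Python, from rig import bot, capture, camera_model gives the robot as it stands.
- The arm moves only by the tool apply_moves, never from a script. Its argument "plan" is text: rows parted by semicolons, each of 6 numbers parted by spaces: the shift along the tool's x, y, z in units of 0.05 m (1.0 is 0.05 m), then the turn, a rotation vector about the tool's x, y, z in units of 360 degrees (1.0 is 360 degrees). In form: dx dy dz ax ay az; .... A call has 1 to 10 rows; each row shifts and turns the commanded pose from where the row before left it, along the tool's axes as they then stand; what a row does not reach is not made up. A row lasts 1/12 s, in which the tool goes at most 41.7 mm and 7.16 degrees, less where a joint would pass 70% of its speed; a pose out of reach is approached as far as the arm can. A call with a number of a shift or a turn outside -1 to 1 is refused whole. A call with a gripper value outside its range is refused whole. "gripper" is the gripper command: -1 is shut, 1 is fully open, values between are in proportion, set as the call begins (left out, the last holds). The fingers move at their own pace and stop on an object; the grip force is fixed at half the most. Time passes only in rows, so rows that do not move let the fingers close. It gives the time, the measured TCP pose, the force, the opening and the grip force at its end, in the units of the state.
- bot.read_state(): the state, without advancing time (a new reading comes with each control period).
- capture(name): name is "scene" or "top" or "wrist"; returns the picture (480x640x3 uint8, red, green, blue); there is no depth.
- camera_model(name): a dict with "vertical_fov" (degrees; the focal length in pixels is half the picture's height over the tangent of half this angle, whatever the lens; pixels are square), "cx", "cy" (the principal point, pixels), "position" and "rotation" of the camera in the world; the wrist camera has in their place "hand_eye" (4x4, takes a point from camera to tool coordinates, whose origin is the TCP and whose axes are the flange's). Camera axes: x right, y down, z forward; pixel columns grow to the right and rows downward; lengths in m; the calibration is good to about 2 mm. A picture is of the moment at which its call begins: read the wrist's pose just before it. camera_model takes no time and is no camera call.
- bot.hand_in(): hands the job in; it is judged then, once.
The state is a dict: "time_s": time; "joint_positions": joint angles; "qvel": joint speeds; "tau": joint torques, N m; "position": TCP position; "tcp_rot": TCP orientation; "force": force on the tool from outside, world axes, zero at the start; "moment": the same for the moment, N m; "opening": opening from 0.0 (shut) to 1.0 (fully open); "grasp_force": force on a finger pad.
Only numpy, scipy, OpenCV 4.12 (cv2) and the standard library are available. Lean on these libraries where they do the work, as an engineer would, in place of code of your own. Each camera call takes 0.05 s, during which the arm holds its last target. There are 200 camera calls.

## Working session

There is one attempt and no reset: what is moved stays moved. The work goes in short steps, Python scripts to look and compute and a tool call to move; the robot and the scene stay as the last step left them, time stands still between calls to the robot, and variables do not carry over. Pictures are saved under pics/ and viewed, at most 11 in all, crops included, and the job is handed in when it is done.

Besides the shell and the picture viewer there is one more tool, called after "Request:" by a JSON object that holds its "method" and its "body", one argument or row to a line. apply_moves: Moves the arm, as the interface text tells. Its arguments: {"type":"object","properties":{"plan":{"type":"string"},"gripper":{"type":"number"}},"required":["plan"]}

```bash
mkdir -p pics; python3 - <<'E'
from rig import bot,capture,camera_model
import cv2,numpy as np
for n in("scene","top"):
    cv2.imwrite(f"pics/{n}0.png",capture(n)[:,:,::-1]); print(n,camera_model(n))
print(camera_model("wrist"))
s=bot.read_state();print(s)
E
```

```text
scene {'vertical_fov': 44.361161489833016, 'cx': 324.8852175054806, 'cy': 243.04082942144612, 'position': array([ 1.34793955, -0.27952771,  0.8938616 ]), 'rotation': array([[ 0.41407576,  0.60003312, -0.6844717 ],
       [ 0.91013233, -0.28462129,  0.30108116],
       [-0.01415655, -0.74763024, -0.66396432]])}
top {'vertical_fov': 47.844503277175605, 'cx': 328.1436682955618, 'cy': 238.5101557855854, 'position': array([0.4465557 , 0.08360397, 1.01605359]), 'rotation': array([[ 1.23960900e-03, -9.98556023e-01,  5.37059774e-02],
       [-9.99970476e-01, -8.30500563e-04,  7.63920675e-03],
       [-7.58357307e-03, -5.37138614e-02, -9.98527571e-01]])}
{'vertical_fov': 60.95430157663844, 'cx': 322.47726111884293, 'cy': 233.46324195071617, 'hand_eye': array([[-3.50890461e-04, -9.55881351e-01, -2.93752821e-01,
         7.96172281e-02],
       [ 9.99999928e-01, -3.78821046e-04,  3.81869958e-05,
         2.46173729e-04],
       [-1.47781988e-04, -2.93752786e-01,  9.55881415e-01,
        -1.63459970e-01],
       [ 0.00000000e+00,  0.00000000e+00,  0.00000000e+00,
         1.00000000e+00]])}
{'time_s': 0.1, 'joint_positions': array([ 5.61217306e+01,  3.02762743e+01,  8.21480563e+01,  1.56873823e-03,
        6.76885096e+01, -1.02255101e+01]), 'qvel': array([-0.15434057, -0.17215868, -0.09826591, -0.04108214,  0.01983907,
       -0.05428937]), 'tau': array([-2.85014012e-04, -4.40985596e+01, -1.77151966e+01,  6.34791492e-02,
        5.33019262e-02, -3.40064139e-05]), 'position': array([0.25032766, 0.57197415, 0.22164671]), 'tcp_rot': array([[-9.15989301e-01,  4.01201133e-01, -1.11884951e-03],
       [ 4.01202519e-01,  9.15987943e-01, -1.62094824e-03],
       [ 3.74526386e-04, -1.93365649e-03, -9.99998060e-01]]), 'force': array([-0.03723987, -0.79673056, -0.13818166]), 'moment': array([ 0.01745418,  0.03151731, -0.00778161]), 'grasp_force': 0.0, 'opening': 0.998665311471278}
```

View pics/top0.png

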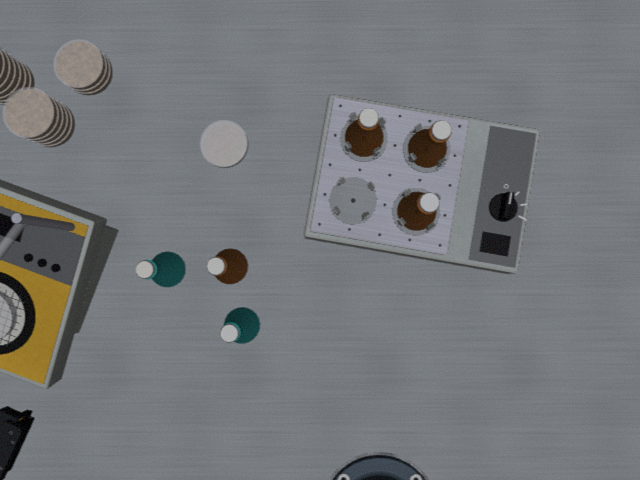

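View pics/scene0.png

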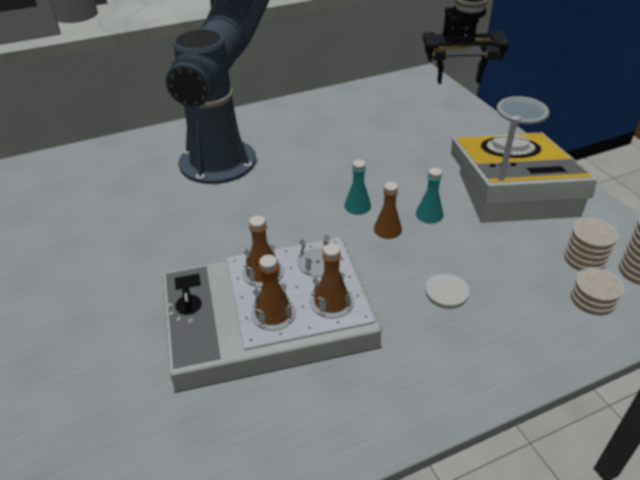

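Top view: the loose amber flask has its base at (231,266) and stopper at (216,266). Look-alikes are the turquoise flasks at (168,269) and (243,325), and the loaded amber flasks at (364,137), (427,148) and (415,211). The empty clamp is at (353,201), the selector at (504,206) and the dish at (223,143). I choose the amber flask at (231,266).

```bash
python3 - <<'E'
import cv2
im=cv2.imread("pics/top0.png")
cv2.imwrite("pics/c1.png",cv2.resize(im[86:281,300:545],None,fx=3,fy=3,interpolation=cv2.INTER_CUBIC))
im2=cv2.imread("pics/scene0.png")
a=cv2.resize(im[225:355,130:275],None,fx=4,fy=4,interpolation=cv2.INTER_CUBIC)
cv2.imwrite("pics/c2.png",a)
E
```

```text
(no output)
```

View pics/c1.png

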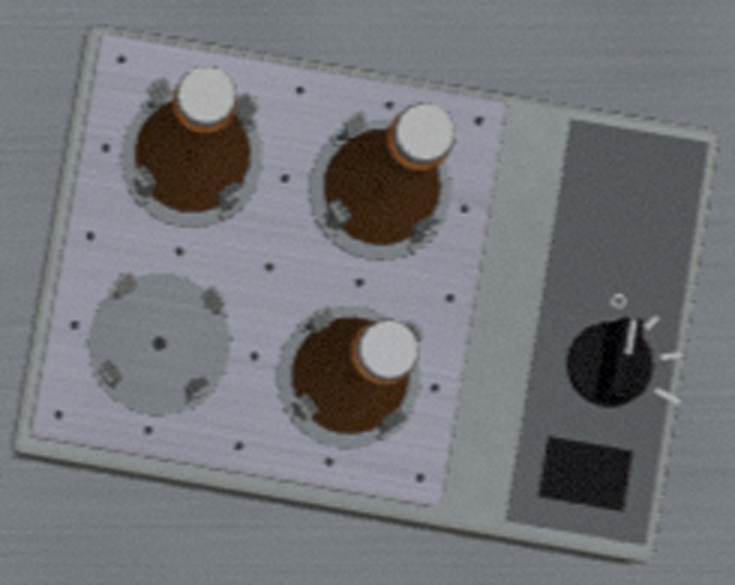

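View pics/c2.png

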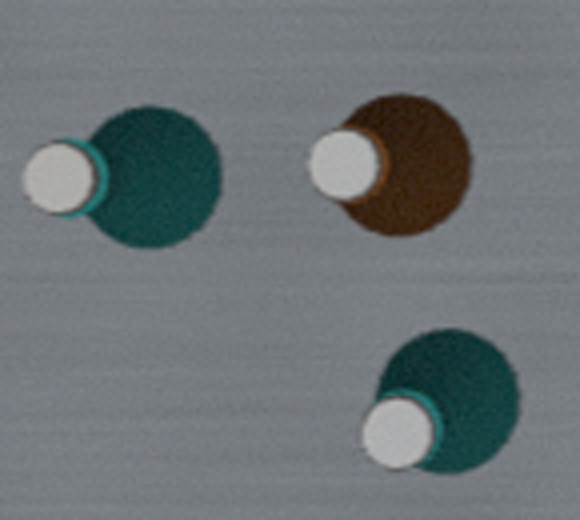

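Crop: the flask base circle is centred at (400,165) in c2 and its stopper at (344,164). In c1 the clamp discs are centred at (159,343) (empty), (191,155), (381,188) and (347,377). The platform corners and selector disc (610,363) are also clear. The choice is confirmed: amber, not turquoise.

```bash
cat > h.py <<'E'
import numpy as np
from rig import bot,capture,camera_model
from scipy.spatial.transform import Rotation as R
def pose(name,st=None):
    c=camera_model(name); f=240/np.tan(np.radians(c["vertical_fov"]/2))
    if name!="wrist": return f,c,np.array(c["position"]),np.array(c["rotation"])
    h=np.array(c["hand_eye"]); return f,c,st["position"]+st["tcp_rot"]@h[:3,3],st["tcp_rot"]@h[:3,:3]
def ray(name,u,v,z,st=None):
    f,c,p,r=pose(name,st); d=r@np.array([(u-c["cx"])/f,(v-c["cy"])/f,1]); return p+d*(z-p[2])/d[2]
def proj(name,P,st=None):
    f,c,p,r=pose(name,st); q=r.T@(np.array(P)-p); return np.array([c["cx"]+f*q[0]/q[2],c["cy"]+f*q[1]/q[2]])
E
python3 - <<'E'
from h import *
from scipy.optimize import least_squares
pts=[(159.5,343.5,-55,115,89),(191.5,155,55,115,89),(381,188,55,5,89),(347,377,-55,5,89),(102,36,120,180,86),(504,102,120,-60,86),(438,505,-120,-60,86),(32,437,-120,180,86),(610,363,-20,-145,76.5)]
pix=lambda u,v,k,o:((u+.5)/k-.5+o[0],(v+.5)/k-.5+o[1])
W=np.array([ray("top",*pix(p[0],p[1],3,(300,86)),p[4]/1e3)[:2] for p in pts]);S=np.array([p[2:4] for p in pts])/1e3
rot=lambda a:np.array([[np.cos(a),-np.sin(a)],[np.sin(a),np.cos(a)]])
r=least_squares(lambda x:(S@rot(x[2]).T+x[:2]-W).ravel(),[0.5,0,0])
print("shaker",r.x[:2],np.degrees(r.x[2]),(r.fun.reshape(-1,2)*1e3).round(1).tolist())
for n,s in(("seat",(-.055,.115)),("sel",(-.02,-.145))): print(n,rot(r.x[2])@np.array(s)+r.x[:2])
print("flask base",ray("top",*pix(400,165,4,(130,225)),.005),"stopper",ray("top",*pix(344,163.5,4,(130,225)),.13))
for n,u,v in(("t1",150,177),("t2",449,401)): print(n,ray("top",*pix(u,v,4,(130,225)),.005))
print(ray("top",223,143,.016))
b=ray("top",*pix(344,163.5,4,(130,225)),.13); print("scene proj stopper",proj("scene",b), "c1 sel in scene",proj("scene",[*(rot(r.x[2])@np.array([-.02,-.145])+r.x[:2]),.1065]))
st=bot.read_state();print(st["tcp_rot"][:2,:2],st["position"], bot.hold_point_z)
E
```

```text
shaker [ 0.59691464 -0.07416798] -9.723044875391242 [[-0.4, 0.2], [-1.5, 0.2], [-0.7, 0.9], [0.2, -0.9], [2.7, 1.6], [1.3, -1.9], [-1.6, -2.0], [0.1, 2.1], [-0.1, -0.2]]
seat [0.56212655 0.04846883]
sel [ 0.55271349 -0.21370743]
flask base [0.44956248 0.27541559 0.005     ] stopper [0.44977642 0.27467715 0.13      ]
t1 [0.44381709 0.39240074 0.005     ]
t2 [0.34011887 0.25141706 0.005     ]
[0.67920578 0.28828092 0.016     ]
scene proj stopper [390.34134108 185.68107412] c1 sel in scene [185.02574901 293.27967626]
[[-0.9159893   0.40120113]
 [ 0.40120252  0.91598794]] [0.25032766 0.57197415 0.22164671] -0.0187
```

Request:
{"method": "apply_moves", "body": {
  "plan": "-0.4 -0.25 0 0 0 0;-0.6 -0.38 0 0 0 -0.005;-0.7 -0.45 0 0 0 0;-0.7 -0.45 0 0 0 0;-0.7 -0.45 0 0 0 0;-0.7 -0.45 0 0 0 0;-0.7 -0.45 0 0 0 0;-0.7 -0.45 0 0 0 0;-0.5 -0.3 0 0 0 0;-0.3 -0.2 0 0 0 0",
  "gripper": 1
}}

```text
time_s: 0.93
position: [0.4584, 0.2791, 0.2223]
tcp_rot: [[-0.927, 0.375, 0.001], [0.375, 0.927, -0.001], [-0.001, -0.001, -1.0]]
force: [-0.1, 0.6, 0.1]
opening: 0.997
grasp_force: 0.0
```

```bash
cat >> h.py <<'E'
def go(t,st=None):
    st=st or bot.read_state(); r=np.array(st["tcp_rot"]); d=r.T@(np.array(t)-st["position"])
    print("pos",st["position"].round(4),"yaw x",np.degrees(np.arctan2(r[1,0],r[0,0])).round(2),"tilt",r[:2,2].round(4),"units",(d/.05).round(3),"F",st["force"].round(1),"open",round(st["opening"],3),"grip",st["grasp_force"],"t",st["time_s"])
E
python3 - <<'E'
from h import *
import cv2
go([.4497,.275,.0793])
st=bot.read_state(); im=capture("wrist"); cv2.imwrite("pics/w1.png",im[:,:,::-1])
print(proj("wrist",[.4497,.275,.13],st),proj("wrist",[.4497,.275,.0],st))
E
```

```text
pos [0.4584 0.2791 0.2223] yaw x 157.98 tilt [ 0.0005 -0.0008] units [ 0.132 -0.14   2.861] F [-0.1  0.6  0.1] open 0.997 grip 0.0 t 0.9333
[311.3679329 225.3352435] [314.95892696 187.90787509]
```

View pics/w1.png

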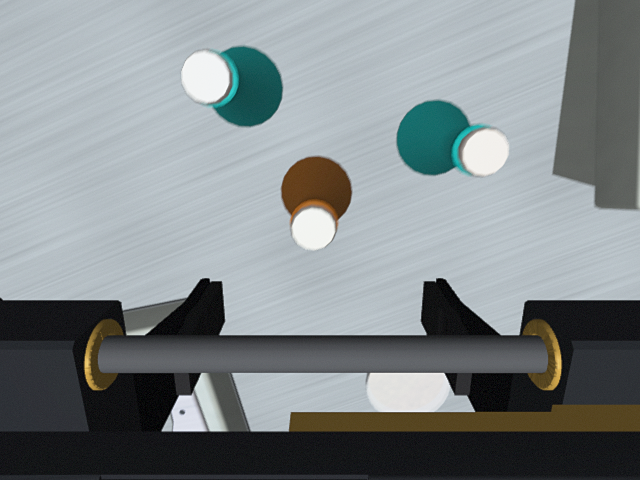

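Wrist view: amber stopper at (314,228), base at (317,191), within 3 px of my prediction. Turquoise ones lie at either side.

Request:
{"method": "apply_moves", "body": {
  "plan": "0.07 -0.07 0 0 0 0;0.07 -0.07 0 0 0 0;0 0 0 0 0 -0.017;0 0 0 0 0 -0.017;0 0 0 0 0 0;0 0 0 0 0 0"
}}

```text
time_s: 1.48
position: [0.4458, 0.2791, 0.2225]
tcp_rot: [[-0.986, 0.168, -0.001], [0.168, 0.986, 0.0], [0.001, -0.0, -1.0]]
force: [-0.5, 0.4, 0.2]
opening: 0.999
grasp_force: 0.0
```

```bash
python3 - <<'E'
from h import *
import cv2
go([.4497,.275,.0793])
st=bot.read_state(); im=capture("wrist"); hsv=cv2.cvtColor(im,cv2.COLOR_RGB2HSV)
m=((im.min(2)>225)).astype(np.uint8)
n,l,s,c=cv2.connectedComponentsWithStats(m)
for i in range(1,n):
    if s[i,4]>600: print(s[i],c[i],ray("wrist",*c[i],.13,st))
m=((im[:,:,0]>60)&(im[:,:,2]<45)&(im[:,:,0]>1.5*im[:,:,1])).astype(np.uint8)
n,l,s,c=cv2.connectedComponentsWithStats(m)
for i in range(1,n):
    if s[i,4]>600: print("amb",s[i],c[i])
print(proj("wrist",[.4497,.275,.13],st))
E
```

```text
pos [0.4458 0.2791 0.2225] yaw x 170.35 tilt [-0.0009  0.    ] units [-0.093 -0.066  2.863] F [-0.5  0.4  0.2] open 0.999 grip 0.0 t 1.4833
[ 226   51   47   50 1846] [248.87323944  75.38678223] [0.34185657 0.2528576  0.13      ]
[ 477  186   44   42 1383] [498.29067245 206.6934201 ] [0.44600362 0.39370707 0.13      ]
[ 299  225   42   39 1271] [319.75767113 244.11172305] [0.45172259 0.27612485 0.13      ]
amb [ 286  168   70   69 3021] [319.6633565  197.97153261]
[317.55918272 241.52007414]
```

Request:
{"method": "apply_moves", "body": {
  "plan": "-0.11 -0.05 0.3 0 0 0;0 0 0.4 0 0 0;0 0 0.4 0 0 0;0 0 0.4 0 0 0;0 0 0.4 0 0 0;0 0 0.4 0 0 0;0 0 0.3 0 0 0;0 0 0.16 0 0 0;0 0 0.1 0 0 0;0 0 0 0 0 0"
}}

```text
time_s: 2.37
position: [0.4517, 0.2749, 0.0789]
tcp_rot: [[-0.986, 0.167, -0.001], [0.167, 0.986, -0.0], [0.001, -0.001, -1.0]]
force: [-0.7, -0.1, 0.1]
opening: 1.001
grasp_force: 0.0
```

Request:
{"method": "apply_moves", "body": {
  "plan": "0 0 0 0 0 0;0 0 0 0 0 0;0 0 0 0 0 0;0 0 0 0 0 0;0 0 0 0 0 0;0 0 0 0 0 0;0 0 0 0 0 0;0 0 0 0 0 0",
  "gripper": -1
}}

```text
time_s: 3.03
position: [0.4523, 0.2748, 0.0797]
tcp_rot: [[-0.986, 0.167, 0.0], [0.167, 0.986, 0.0], [-0.0, 0.0, -1.0]]
force: [-0.6, 0.7, -0.2]
opening: 0.474
grasp_force: 0.0
```

Request:
{"method": "apply_moves", "body": {
  "plan": "0 0 0 0 0 0;0 0 0 0 0 0;0 0 0 0 0 0;0 0 0 0 0 0;0 0 0 0 0 0;0 0 0 0 0 0"
}}

```text
time_s: 3.53
position: [0.4523, 0.2748, 0.0795]
tcp_rot: [[-0.986, 0.167, 0.0], [0.167, 0.986, 0.0], [-0.0, 0.0, -1.0]]
force: [0.3, 0.8, 0.4]
opening: 0.349
grasp_force: 29.7
```

Request:
{"method": "apply_moves", "body": {
  "plan": "0 0 -0.1 0 0 0;0 0 -0.2 0 0 0;0 0 -0.4 0 0 0;0 0 -0.5 0 0 0;0 0 -0.5 0 0 0;0 0 -0.5 0 0 0;0 0 -0.5 0 0 0;0 0 -0.3 0 0 0;0 0 -0.2 0 0 0;0 0 0 0 0 0"
}}

```text
time_s: 4.37
position: [0.4532, 0.2751, 0.2422]
tcp_rot: [[-0.986, 0.167, 0.005], [0.167, 0.986, 0.002], [-0.004, 0.002, -1.0]]
force: [0.2, 0.3, -1.7]
opening: 0.35
grasp_force: 29.6
```

```bash
python3 - <<'E'
from h import *
go([.5621,.0485,.24])
E
```

```text
pos [0.4532 0.2751 0.2422] yaw x 170.4 tilt [0.0046 0.0015] units [-2.903 -4.105  0.047] F [ 0.2  0.3 -1.7] open 0.35 grip 29.63261715369299 t 4.3667
```

Request:
{"method": "apply_moves", "body": {
  "plan": "-0.15 -0.1 0 0 0 0;-0.3 -0.2 0 0 0 0;-0.45 -0.3 0 0 0 0;-0.5 -0.3 0 0 0 0;-0.5 -0.3 0 0 0 0;-0.45 -0.3 0 0 0 0;-0.3 -0.3 0 0 0 0;-0.15 -0.2 0 0 0 0;-0.1 -0.1 0 0 0 0;0 0 0 0 0 0"
}}

```text
time_s: 5.2
position: [0.5776, 0.1456, 0.2382]
tcp_rot: [[-0.986, 0.169, -0.002], [0.169, 0.986, -0.0], [0.002, -0.001, -1.0]]
force: [0.1, 0.2, -2.0]
opening: 0.343
grasp_force: 29.6
```

```bash
python3 - <<'E'
from h import *
import cv2
st=bot.read_state();go([.5621,.0485,.24],st)
im=capture("wrist"); cv2.imwrite("pics/w2.png",im[:,:,::-1])
print(proj("wrist",[.5621,.0485,.089],st))
E
```

```text
pos [0.5776 0.1456 0.2382] yaw x 170.28 tilt [-0.0024 -0.0004] units [-0.023 -1.966 -0.034] F [ 0.1  0.2 -2. ] open 0.343 grip 29.63093825324904 t 5.2
[198.51092128 215.38317272]
```

View pics/w2.png

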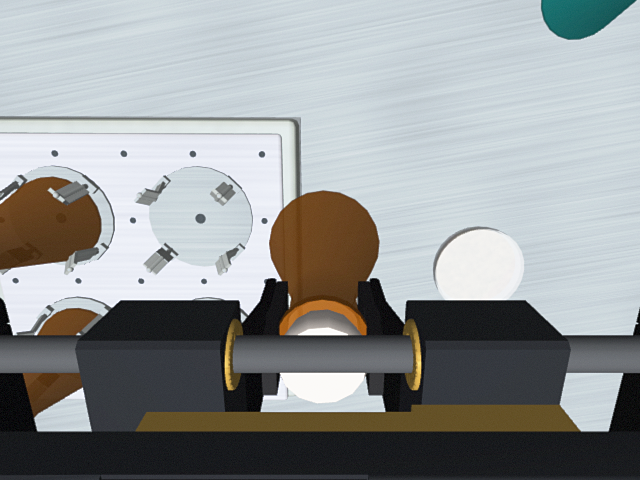

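Wrist view: empty clamp hole at (200,218) against a predicted (198.5,215.4), so the small bias is the same as at the flask. The held flask's base outline spans columns 270–379, top edge at row 191. Dish and prongs are clear.

```bash
python3 - <<'E'
from h import *
import cv2
from scipy.optimize import least_squares
c=camera_model("wrist");h=np.array(c["hand_eye"]);f=240/np.tan(np.radians(c["vertical_fov"]/2))
st=bot.read_state()
def tp(P): q=h[:3,:3].T@(P-h[:3,3]); return np.array([c["cx"]+f*q[0]/q[2],c["cy"]+f*q[1]/q[2]])
a=np.linspace(0,6.283,200)
def ext(x):
    P=np.array([tp(np.array([x[0]+.0335*np.cos(t),x[1]+.0335*np.sin(t),.0795-.005])) for t in a]); return P[:,0].min()-270,P[:,0].max()-379.3,P[:,1].min()-190.7
r=least_squares(ext,[0,0]);print("flask in tool",r.x*1e3,r.fun)
s=ray("wrist",200.5,218,.089,st);d=np.array(st["tcp_rot"]).T@(s-st["position"])
print("seat in tool",d, "shift units",(d[:2]-r.x)/.05, "w/o flask obs",d[:2]/.05, s)
E
```

```text
flask in tool [-0.57282338  1.2618817 ] [ 0.18815393 -0.18792031 -0.01438955]
seat in tool [-0.00371881 -0.09687408  0.1495141 ] shift units [-0.06291981 -1.96271927] w/o flask obs [-0.07437628 -1.93748163] [0.56388922 0.05067732 0.089     ]
```

Request:
{"method": "apply_moves", "body": {
  "plan": "0 -0.1 0 0 0 0;-0.01 -0.25 0 0 0 0;-0.01 -0.4 0 0 0 0;-0.01 -0.4 0 0 0 0;-0.01 -0.4 0 0 0 0;-0.01 -0.25 0 0 0 0;-0.005 -0.11 0 0 0 0;0 -0.05 0 0 0 0;0 0 0 0 0 0;0 0 0 0 0 0"
}}

```text
time_s: 6.08
position: [0.564, 0.0506, 0.2396]
tcp_rot: [[-0.986, 0.167, 0.0], [0.167, 0.986, 0.001], [-0.0, 0.001, -1.0]]
force: [-0.6, -0.8, -2.3]
opening: 0.349
grasp_force: 29.6
```

```bash
python3 - <<'E'
from h import *
import cv2
st=bot.read_state();go([.5621,.0485,.2],st);go([.5639,.0507,.2],st)
im=capture("wrist");im2=capture("scene"); st2=bot.read_state();go([.5639,.0507,.2],st2)
cv2.imwrite("pics/w3.png",np.hstack([cv2.resize(im[100:420,150:490],(400,376)),cv2.resize(im2[180:360,220:400],(376,376),interpolation=cv2.INTER_CUBIC)])[:,:,::-1])
E
```

```text
pos [0.564  0.0506 0.2396] yaw x 170.42 tilt [0.0001 0.0005] units [ 0.031 -0.048  0.792] F [-0.6 -0.8 -2.3] open 0.349 grip 29.62897883844562 t 6.0833
pos [0.564  0.0506 0.2396] yaw x 170.42 tilt [0.0001 0.0005] units [0.003 0.001 0.792] F [-0.6 -0.8 -2.3] open 0.349 grip 29.62897883844562 t 6.0833
pos [0.5641 0.0508 0.2395] yaw x 170.45 tilt [0.0001 0.0003] units [ 0.003 -0.003  0.791] F [ 0.   0.  -1.8] open 0.346 grip 29.628947710152715 t 6.1833
```

View pics/w3.png

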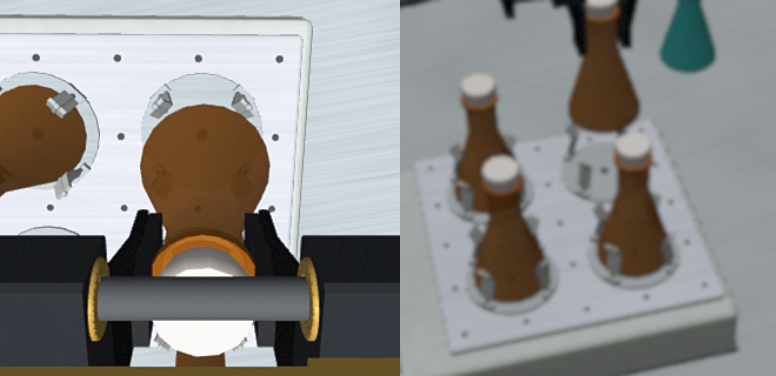

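Left: flask base spans 141–270 and the clamp hole is at (202,133), so the flask sits about 1.5 mm to the right. I correct that while going down.

Request:
{"method": "apply_moves", "body": {
  "plan": "0.015 -0.03 0 0 0 0;0 0 0.1 0 0 0;0 0 0.15 0 0 0;0 0 0.15 0 0 0;0 0 0.1 0 0 0;0 0 0.05 0 0 0;0 0 0.05 0 0 0;0 0 0.05 0 0 0;0 0 0.05 0 0 0;0 0 0 0 0 0"
}}

```text
time_s: 7.02
position: [0.5629, 0.0486, 0.2041]
tcp_rot: [[-0.986, 0.167, -0.001], [0.167, 0.986, 0.0], [0.001, 0.0, -1.0]]
force: [0.5, 0.4, -2.3]
opening: 0.349
grasp_force: 29.6
```

Request:
{"method": "apply_moves", "body": {
  "plan": "0 0 0.03 0 0 0;0 0 0.03 0 0 0;0 0 0.03 0 0 0;0 0 0.03 0 0 0;0 0 0 0 0 0"
}}

```text
time_s: 7.43
position: [0.5634, 0.0486, 0.1987]
tcp_rot: [[-0.986, 0.167, 0.001], [0.167, 0.986, -0.0], [-0.001, 0.0, -1.0]]
force: [0.0, 0.5, -1.0]
opening: 0.346
grasp_force: 29.7
```

Request:
{"method": "apply_moves", "body": {
  "plan": "0 0 0.03 0 0 0;0 0 0.03 0 0 0;0 0 0.03 0 0 0;0 0 0.03 0 0 0;0 0 0 0 0 0"
}}

```text
time_s: 7.85
position: [0.5627, 0.0486, 0.1922]
tcp_rot: [[-0.986, 0.167, -0.001], [0.167, 0.986, 0.0], [0.001, 0.0, -1.0]]
force: [0.5, -0.4, -1.6]
opening: 0.345
grasp_force: 29.7
```

```bash
python3 - <<'E'
from h import *
import cv2
F=[]
st=bot.read_state();go([.5621,.0485,.1685],st)
im=capture("wrist");im2=capture("scene")
for i in range(3): capture("top");F.append(bot.read_state()["force"].round(1))
print(F)
cv2.imwrite("pics/w4.png",np.hstack([cv2.resize(im[100:420,150:490],(400,376)),cv2.resize(im2[200:320,240:360],(376,376),interpolation=cv2.INTER_CUBIC)])[:,:,::-1])
E
```

```text
pos [0.5627 0.0486 0.1922] yaw x 170.39 tilt [-0.0007  0.0001] units [ 0.011 -0.004  0.474] F [ 0.5 -0.4 -1.6] open 0.345 grip 29.664698788546957 t 7.85
[array([ 0.8,  1.2, -2.5]), array([ 0.2,  1. , -3. ]), array([-0.6,  0.3, -2.9])]
```

View pics/w4.png

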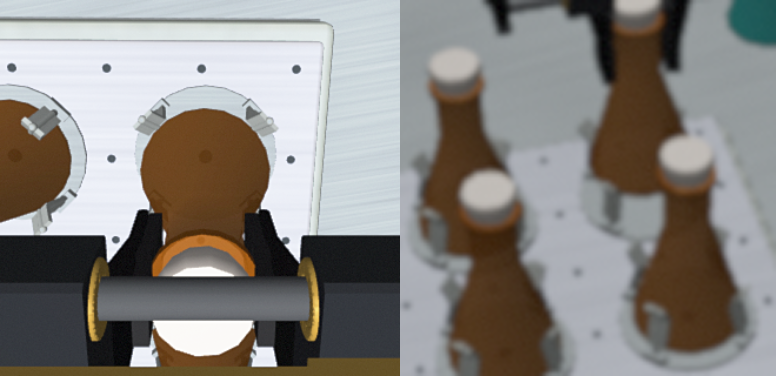

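The flask is centred between the prongs (disc 135–277, base 141–270) and the prongs are spreading. I continue down.

Request:
{"method": "apply_moves", "body": {
  "plan": "0 0 0.03 0 0 0;0 0 0.03 0 0 0;0 0 0.03 0 0 0;0 0 0.03 0 0 0;0 0 0.03 0 0 0;0 0 0.03 0 0 0;0 0 0 0 0 0"
}}

```text
time_s: 8.68
position: [0.5627, 0.0486, 0.183]
tcp_rot: [[-0.986, 0.167, -0.001], [0.167, 0.986, 0.0], [0.001, -0.0, -1.0]]
force: [0.1, -0.1, -3.0]
opening: 0.348
grasp_force: 29.6
```

Request:
{"method": "apply_moves", "body": {
  "plan": "0 0 0.03 0 0 0;0 0 0.03 0 0 0;0 0 0.03 0 0 0;0 0 0.03 0 0 0;0 0 0 0 0 0;0 0 0 0 0 0"
}}

```text
time_s: 9.18
position: [0.5627, 0.0486, 0.1772]
tcp_rot: [[-0.986, 0.167, -0.001], [0.167, 0.986, 0.0], [0.001, -0.0, -1.0]]
force: [1.0, 0.8, -2.9]
opening: 0.351
grasp_force: 29.6
```

Request:
{"method": "apply_moves", "body": {
  "plan": "0 0 0.03 0 0 0;0 0 0.03 0 0 0;0 0 0.03 0 0 0;0 0 0.02 0 0 0;0 0 0.02 0 0 0;0 0 0 0 0 0"
}}

```text
time_s: 9.68
position: [0.5627, 0.0486, 0.1708]
tcp_rot: [[-0.986, 0.167, -0.001], [0.167, 0.986, -0.0], [0.001, -0.0, -1.0]]
force: [-0.4, -0.6, -2.1]
opening: 0.348
grasp_force: 29.6
```

Request:
{"method": "apply_moves", "body": {
  "plan": "0 0 0.01 0 0 0;0 0 0.01 0 0 0;0 0 0 0 0 0;0 0 0 0 0 0"
}}

```text
time_s: 10.02
position: [0.563, 0.0486, 0.17]
tcp_rot: [[-0.986, 0.167, -0.0], [0.167, 0.986, -0.0], [0.0, -0.0, -1.0]]
force: [0.3, 0.1, -1.9]
opening: 0.342
grasp_force: 29.6
```

Request:
{"method": "apply_moves", "body": {
  "plan": "0 0 0.01 0 0 0;0 0 0.01 0 0 0;0 0 0 0 0 0"
}}

```text
time_s: 10.27
position: [0.563, 0.0486, 0.169]
tcp_rot: [[-0.986, 0.167, -0.0], [0.167, 0.986, -0.0], [0.0, -0.0, -1.0]]
force: [-0.1, 0.1, -1.9]
opening: 0.344
grasp_force: 29.6
```

Request:
{"method": "apply_moves", "body": {
  "plan": "0 0 0.01 0 0 0;0 0 0.01 0 0 0;0 0 0 0 0 0"
}}

```text
time_s: 10.52
position: [0.5635, 0.0486, 0.1684]
tcp_rot: [[-0.986, 0.167, 0.001], [0.167, 0.986, -0.0], [-0.001, 0.0, -1.0]]
force: [0.5, -0.3, 0.3]
opening: 0.348
grasp_force: 29.8
```

Contact at the expected height. One more small press to confirm the seat.

Request:
{"method": "apply_moves", "body": {
  "plan": "0 0 0.01 0 0 0;0 0 0.01 0 0 0;0 0 0 0 0 0"
}}

```text
time_s: 10.77
position: [0.564, 0.0487, 0.1683]
tcp_rot: [[-0.986, 0.167, 0.003], [0.167, 0.986, 0.0], [-0.003, 0.001, -1.0]]
force: [-0.3, 1.2, 6.2]
opening: 0.348
grasp_force: 30.1
```

Request:
{"method": "apply_moves", "body": {
  "plan": "0 0 -0.01 0 0 0;0 0 0 0 0 0;0 0 0 0 0 0"
}}

```text
time_s: 11.02
position: [0.5638, 0.0487, 0.1683]
tcp_rot: [[-0.986, 0.167, 0.002], [0.167, 0.986, 0.0], [-0.002, 0.0, -1.0]]
force: [-0.1, 1.2, 4.6]
opening: 0.347
grasp_force: 30.1
```

Request:
{"method": "apply_moves", "body": {
  "plan": "0 0 0 0 0 0;0 0 0 0 0 0;0 0 0 0 0 0;0 0 0 0 0 0;0 0 0 0 0 0;0 0 0 0 0 0;0 0 0 0 0 0;0 0 0 0 0 0",
  "gripper": 0.5
}}

```text
time_s: 11.68
position: [0.5629, 0.0486, 0.1674]
tcp_rot: [[-0.986, 0.167, -0.0], [0.167, 0.986, 0.0], [0.0, -0.0, -1.0]]
force: [-0.1, 0.4, 0.6]
opening: 0.737
grasp_force: 0.0
```

Request:
{"method": "apply_moves", "body": {
  "plan": "0 0 -0.1 0 0 0;0 0 -0.2 0 0 0;0 0 -0.3 0 0 0;0 0 -0.4 0 0 0;0 0 -0.4 0 0 0;0 0 -0.4 0 0 0;0 0 -0.3 0 0 0;0 0 -0.1 0 0 0;0 0 0 0 0 0"
}}

```text
time_s: 12.43
position: [0.5641, 0.0485, 0.2799]
tcp_rot: [[-0.986, 0.167, 0.005], [0.167, 0.986, -0.001], [-0.005, 0.0, -1.0]]
force: [-0.5, -0.6, -0.2]
opening: 0.752
grasp_force: 0.0
```

```bash
python3 - <<'E'
from h import *
import cv2
st=bot.read_state();go([.5527,-.2137,.28],st)
im=capture("top");im2=capture("scene");im3=capture("wrist")
cv2.imwrite("pics/w5.png",np.hstack([cv2.resize(im3[60:420,150:510],(376,376)),cv2.resize(im2[200:350,220:370],(376,376),interpolation=cv2.INTER_CUBIC)])[:,:,::-1])
E
```

```text
pos [0.5641 0.0485 0.2799] yaw x 170.39 tilt [ 0.0047 -0.0006] units [-6.500e-01 -5.208e+00 -1.000e-03] F [-0.5 -0.6 -0.2] open 0.752 grip 0.0 t 12.4333
```

View pics/w5.png

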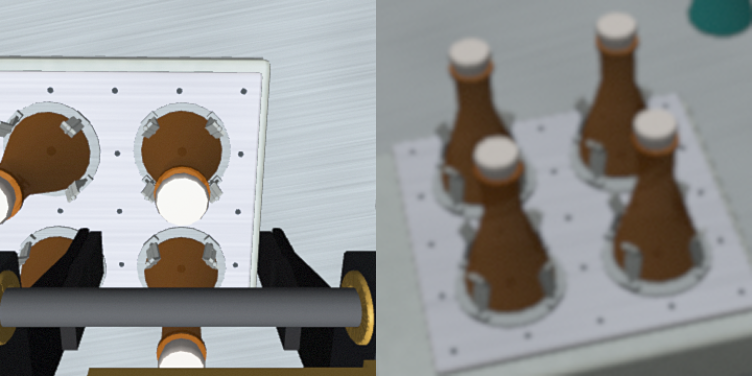

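Flask stands upright and flat in the clamp, prongs closed, neighbours undisturbed. Now the selector.

Request:
{"method": "apply_moves", "body": {
  "plan": "-0.05 -0.2 0 0 0 0;-0.05 -0.4 0 0 0 0;-0.08 -0.7 0 0 0 0;-0.1 -0.8 0 0 0 0;-0.1 -0.8 0 0 0 0;-0.1 -0.8 0 0 0 0;-0.08 -0.7 0 0 0 0;-0.05 -0.5 0 0 0 0;-0.04 -0.2 0 0 0 0;0 -0.1 0 0 0 0"
}}

```text
time_s: 13.42
position: [0.5511, -0.2154, 0.2764]
tcp_rot: [[-0.985, 0.17, -0.001], [0.17, 0.985, 0.001], [0.002, 0.001, -1.0]]
force: [0.2, -0.0, 0.0]
opening: 0.746
grasp_force: 0.0
```

Request:
{"method": "apply_moves", "body": {
  "plan": "0 0 0 0 0 0;0 0 0.2 0 0 0;0 0 0.4 0 0 0;0 0 0.4 0 0 0;0 0 0.4 0 0 0;0 0 0.4 0 0 0;0 0 0.3 0 0 0;0 0 0.2 0 0 0;0 0 0 0 0 0;0 0 0 0 0 0"
}}

```text
time_s: 14.25
position: [0.5516, -0.2119, 0.1621]
tcp_rot: [[-0.986, 0.165, -0.001], [0.165, 0.986, 0.001], [0.001, 0.001, -1.0]]
force: [-0.2, 0.6, 0.5]
opening: 0.751
grasp_force: 0.0
```

```bash
python3 - <<'E'
from h import *
import cv2
st=bot.read_state();go([.5527,-.2137,.082],st)
im=capture("wrist"); p=proj("wrist",[.5527,-.2137,.1065],st);print(p)
cv2.imwrite("pics/w6.png",im[:,:,::-1])
E
```

```text
pos [ 0.5516 -0.2119  0.1621] yaw x 170.48 tilt [-0.001   0.0008] units [-0.029 -0.033  1.602] F [-0.2  0.6  0.5] open 0.751 grip 0.0 t 14.25
[319.77041724 256.37161494]
```

View pics/w6.png

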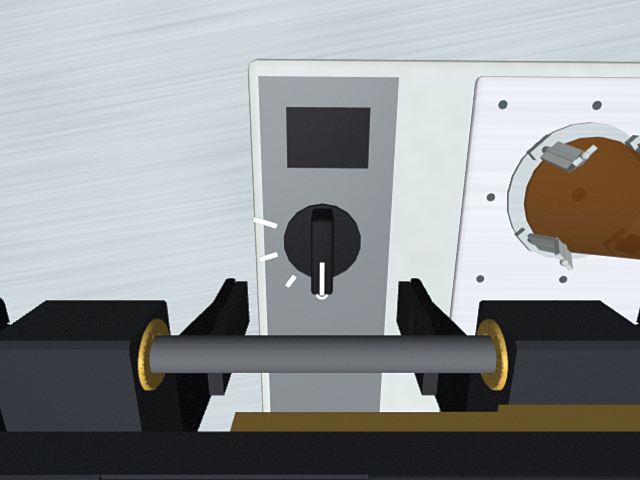

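Selector view: bar vertical in the picture at column 322, rows about 207–297, white line pointing to the ring; the speed bars run at left. The fingers straddle it squarely.

Request:
{"method": "apply_moves", "body": {
  "plan": "-0.02 -0.02 0.2 0 0 0;0 0 0.3 0 0 0;0 0 0.3 0 0 0;0 0 0.3 0 0 0;0 0 0.25 0 0 0;0 0 0.15 0 0 0;0 0 0.08 0 0 0;0 0 0 0 0 0;0 0 0 0 0 0"
}}

```text
time_s: 15.05
position: [0.5529, -0.2146, 0.084]
tcp_rot: [[-0.986, 0.167, 0.001], [0.167, 0.986, -0.001], [-0.001, -0.0, -1.0]]
force: [-0.2, 0.1, -0.4]
opening: 0.747
grasp_force: 0.0
```

Request:
{"method": "apply_moves", "body": {
  "plan": "0 0 0 0 0 0;0 0 0 0 0 0;0 0 0 0 0 0;0 0 0 0 0 0;0 0 0 0 0 0;0 0 0 0 0 0;0 0 0 0 0 0;0 0 0 0 0 0;0 0 0 0 0 0;0 0 0 0 0 0",
  "gripper": -1
}}

```text
time_s: 15.88
position: [0.5527, -0.2125, 0.0835]
tcp_rot: [[-0.986, 0.169, 0.0], [0.169, 0.986, 0.003], [0.0, 0.003, -1.0]]
force: [2.1, 5.0, 1.0]
opening: 0.147
grasp_force: 30.0
```

Request:
{"method": "apply_moves", "body": {
  "plan": "0 0 0 0 0 0;0 0 0 0 0 0;0 0 0 0 0 0;0 0 0 0 0 0;0 0 0 0 0 0"
}}

```text
time_s: 16.3
position: [0.5527, -0.2125, 0.0835]
tcp_rot: [[-0.986, 0.168, 0.0], [0.168, 0.986, 0.003], [0.0, 0.003, -1.0]]
force: [2.2, 5.3, 1.1]
opening: 0.148
grasp_force: 30.0
```

Request:
{"method": "apply_moves", "body": {
  "plan": "0 0.03 0 0 0 0;0 0 0 0 0 0.01;0 0 0 0 0 0.015;0 0 0 0 0 0.015;0 0 0 0 0 0.015;0 0 0 0 0 0.015;0 0 0 0 0 0.015;0 0 0 0 0 0.01;0 0 0 0 0 0.005;0 0 0 0 0 0"
}}

```text
time_s: 17.13
position: [0.5527, -0.2126, 0.0835]
tcp_rot: [[-0.699, 0.715, -0.0], [0.715, 0.699, 0.0], [0.0, 0.0, -1.0]]
force: [1.2, 1.9, 1.3]
opening: 0.148
grasp_force: 30.0
```

```bash
python3 - <<'E'
from h import *
st=bot.read_state();go([.5527,-.2130,.083],st);print(st["moment"],st["joint_positions"].round(1))
E
```

```text
pos [ 0.5527 -0.2126  0.0835] yaw x 134.36 tilt [-0.0001  0.0005] units [-0.006 -0.006  0.011] F [1.2 1.9 1.3] open 0.148 grip 30.00082436017692 t 17.1333
[ 0.3255966  -0.09243183 -0.01142841] [-31.8  38.4  93.3   0.   48.3 -76.2]
```

Request:
{"method": "apply_moves", "body": {
  "plan": "0 0 0 0 0 0.01;0 0 0 0 0 0.015;0 0 0 0 0 0.015;0 0 0 0 0 0.015;0 0 0 0 0 0.015;0 0 0 0 0 0.015;0 0 0 0 0 0.01;0 0 0 0 0 0.005;0 0 0 0 0 0;0 0 0 0 0 0"
}}

```text
time_s: 17.97
position: [0.5526, -0.2126, 0.0835]
tcp_rot: [[-0.147, 0.989, -0.0], [0.989, 0.147, 0.0], [0.0, -0.0, -1.0]]
force: [0.4, 1.9, 1.2]
opening: 0.145
grasp_force: 30.0
```

```bash
python3 - <<'E'
from h import *
st=bot.read_state();go([.5527,-.2130,.083],st);print(st["moment"],st["joint_positions"].round(1))
E
```

```text
pos [ 0.5526 -0.2126  0.0835] yaw x 98.47 tilt [-0.0003  0.0004] units [-0.008  0.001  0.01 ] F [0.4 1.9 1.2] open 0.145 grip 30.000342135317624 t 17.9667
[ 0.35104612 -0.06050008 -0.02988131] [-31.9  38.4  93.3   0.   48.3 -40.3]
```

Yaw has gone from 170.4° to 98.5°, which is 72°, two clicks. Release and rise.

Request:
{"method": "apply_moves", "body": {
  "plan": "0 0 0 0 0 0;0 0 0 0 0 0;0 0 0 0 0 0;0 0 0 0 0 0;0 0 0 0 0 0;0 0 0 0 0 0;0 0 0 0 0 0;0 0 0 0 0 0",
  "gripper": 0.4
}}

```text
time_s: 18.63
position: [0.5527, -0.2129, 0.0835]
tcp_rot: [[-0.146, 0.989, -0.0], [0.989, 0.146, -0.0], [-0.0, -0.0, -1.0]]
force: [0.5, -0.1, -0.1]
opening: 0.651
grasp_force: 0.0
```

Request:
{"method": "apply_moves", "body": {
  "plan": "0 0 -0.1 0 0 0;0 0 -0.2 0 0 0;0 0 -0.3 0 0 0;0 0 -0.4 0 0 0;0 0 -0.4 0 0 0;0 0 -0.4 0 0 0;0 0 -0.3 0 0 0;0 0 -0.1 0 0 0;0 0 0 0 0 0;0 0 0 0 0 0"
}}

```text
time_s: 19.47
position: [0.5525, -0.2127, 0.1937]
tcp_rot: [[-0.146, 0.989, 0.0], [0.989, 0.146, -0.0], [-0.0, 0.0, -1.0]]
force: [-0.0, 0.4, -0.4]
opening: 0.705
grasp_force: 0.0
```

```bash
python3 - <<'E'
from h import *
import cv2
go([.5527,-.2130,.083])
im3=capture("wrist");im=capture("top");im2=capture("scene")
cv2.imwrite("pics/w7.png",np.hstack([cv2.resize(im3,(427,320)),cv2.resize(im2[180:360,150:360],(373,320),interpolation=cv2.INTER_CUBIC)])[:,:,::-1])
E
```

```text
pos [ 0.5525 -0.2127  0.1937] yaw x 98.39 tilt [ 0.0001 -0.0001] units [-0.006  0.003  2.214] F [-0.   0.4 -0.4] open 0.705 grip 0.0 t 19.4667
```

View pics/w7.png

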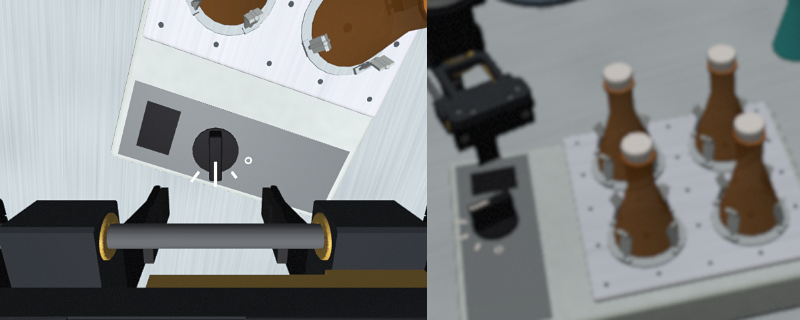

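The white line at (215,172) points at the second, middle bar. The four flasks stand upright and the gripper is clear.

```bash
python3 -c "
from rig import bot
print(bot.hand_in())"
```

```text
the job is handed in; nothing more can be done
None
```

The flask is seated upright in the empty clamp and released, the selector is at the second speed mark, and I handed the job in at about 19.6 s; no verdict was returned.

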